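# Roll a vial up the loading ramp and hold it on the sprung stop

## Robot

A 6-joint arm with a two-finger parallel gripper is mounted at the origin on a cart in front of the work surface, level with it; the furniture and walls round the work are solid. World frame = base frame: x ahead of the robot, y to its left, z up, the work surface at z = 0. Lengths are in m, angles in degrees, forces in N, time in s.
With the tool pointing down it reaches from about 0.325 to 0.85 m from the base axis. Payload 15.5 kg.
Tool frame: the origin (TCP) lies at the very end of the fingers, on their centre line; the grasp point (between the pads) lies arm.grip_depth behind it (arm.grip_depth is the distance from the TCP to the grasp point, in m); z points along the fingers, y is the direction in which the jaws open and shut (so a half turn about z gives the same grasp; the last joint's range is limited). The gripper opens to 91 mm and grips with 3 to 60 N. Pads are 32 mm wide; open, the fingers measure 118 mm over their backs; the gripper's body (76 mm by 178 mm) begins 60 mm behind the grasp point.
Start: joints at [-70.617, 28.281, 77.091, -0, 74.628, -5.472], TCP at [0.263, -0.567, 0.214] pointing down, gripper open.
Joint ranges: [-166.48, 166.48], [-47.26, 123.95], [12.59, 153.08], [-70.14, 250.14], [6.76, 159.57], [-176.63, 176.63]. Speed limits (degrees/s): [108.29, 108.29, 147.25, 172.46, 172.46, 172.46].

## Interface

Orientations are given as a 3x3 rotation matrix whose columns are the frame's x, y, z axes.
In Python, from rig import arm gives the robot as it stands. Calls block until the motion is done:
- arm.move_to(position, orientation): joint-space move of the TCP to a pose.
- arm.move_l(position, orientation=None, feed=0.15): straight line of the TCP; orientation=None keeps the orientation; feed is the mean speed in m/s.
- arm.move_joints(angles): joint-space move.
- arm.grip(opening): finger opening in m; the grip force is fixed at half the most; returns when the fingers have stopped.
- arm.sleep(seconds).
- arm.solve_ik(position, orientation): joint angles nearest the present ones, or None.
- arm.snapshot(name): name is "side" or "top" or "wrist"; returns the picture (400x640x3 uint8, red, green, blue); there is no depth.
- arm.get_calibration(name): a dict with "intrinsics" (3x3 intrinsics, pixels), "cam_to_world" (4x4, takes a point from camera to world coordinates). Camera axes: x right, y down, z forward; pixel columns grow to the right and rows downward; lengths in m; the calibration is good to about 2 mm. A picture is of the moment at which its call begins: read the wrist's pose just before it. get_calibration takes no time and is no camera call; for the wrist camera it gives the pose at the moment of the call.
A pose or a line that the arm cannot do raises arm.Unreachable and nothing moves.
- arm.sign_off(): hands the job in, once; it reports no verdict.
Readings, each from a call of its own:
- arm.current_t(): time.
- arm.current_joint_positions(): joint angles.
- arm.current_dq(): joint speeds.
- arm.current_tau(): joint torques, N m.
- arm.current_ee_pos(): TCP position.
- arm.current_tool_rot(): TCP orientation.
- arm.current_force(): force on the tool from outside, world axes, zero at the start.
- arm.current_torque(): the same for the moment, N m.
- arm.current_width(): finger opening in m.
Only numpy, scipy, OpenCV 4.12 (cv2) and the standard library are available. Lean on these libraries where they do the work, as an engineer would, in place of code of your own. Each camera call takes 0.05 s, during which the arm holds its last target.

## Task

Push the vial that lies at the foot of the reader's ramp up the slope with the fingertips, without gripping or lifting it and without letting it roll back down, until it presses the orange sprung stop plate in by more than half of its travel. Press gently, do not ram it, and finish holding the vial there: the program ends with the fingers still pushing it against the plate. Leave everything else on the table where it is.

Things in the scene. Friction and masses are not known exactly. Their poses are not given: they have to be found in the camera images.
- reader: fixed vial reader, 288x106 mm: flat grey apron, dark ramp, white housing (66 mm high, x 120 to 170 mm). Origin: on the table, mid width; x level, in the direction up the ramp (away from the robot, give or take its yaw), z up. Apron x -118 to -38 mm, surface 6 mm above the table, with a lip 10 mm above the table at its near end; the ramp begins at x = -40 mm and rises 8 degrees.
- ramp: the reader's dark sloped deck, 150 mm long, 8 degrees. Origin: on its surface at the foot, mid width, 6 mm above the table; x up the slope, y across (level), z square to it. Lane 96 mm wide on deck and apron between guides 5 mm thick that stand 9 mm above the surface. Face of the stop plate at x = 130 mm when out, 146 mm when fully in.
- vial: lying clear sample vial with a white crimp cap, 76 mm long, rolls as a plain cylinder of radius 11.3 mm over its whole length, about 26 g. Origin: on its axis at the bottom end; z along its axis to the cap, about along the ramp's y. It starts on the flat apron across the lane, axis 17.3 mm above the table, and rolls freely; pushed off-centre it swings round.
- vial_mid (a point): the point on the vial's axis halfway along it
- stop_plate (a joint): how far the orange stop plate is pressed in along the ramp's x: 0 out, 0.016 m fully in (rigid stop). Its spring takes about 1 N to start and 3 N fully in, and pushes the plate (and the vial) back out.
- plate_face (a point): middle of the orange plate's face, 11.3 mm above the deck; the plate is 70 mm wide, reaches from 2.5 to 30 mm above the deck, and moves with the joint
- spare_vial: bystander: a vial of the same kind that stands upright on the table left of the reader, 76 mm high; origin at its underside
- tape: bystander: beige tape roll lying flat left of the reader, 105 mm across, 25 mm high; origin at its underside
- timer: bystander: white timer 66x66x19 mm right of the reader; origin at its underside
- wash_small: bystander: white bottle with a red cap, 52 mm diameter, 120 mm high, right of the reader; origin at its underside
There are look-alikes about, which are no part of the job. What is shaped like the vial but green is not meant.

How it is judged (in metres and radians):
On the way:
1. the vial is on the slope, pushed by the fingers (x of vial_mid in the frame of ramp between 0.03 and 0.11 m and contact force between the fingers and vial above 0.02 N), for 0.1 s.
At the end, for the whole second after the job is handed in: The vial lies on the deck (axis 6 to 18 mm above it, within 0.15 rad of square to the ramp), presses the orange plate in by more than 8 of its 16 mm, and is held there at rest (slower than 10 mm/s) by the fingers with more than 0.5 N; bystanders within 20 mm of where they were (value of joint stop_plate above 0.008 m and x of vial_mid in the frame of ramp above 0.123 m and z of vial_mid in the frame of ramp between 0.006 and 0.018 m and angle between the z axis of vial and the y axis of ramp, either way round below 0.15 rad and contact force between the fingers and vial above 0.5 N and linear speed of vial below 0.01 m/s and distance of each of timer, wash_small, spare_vial, tape from where it was at the start of the episode below 0.02 m); the arm keeps its last pose, push and grip.
It fails at once if the vial rolls free on the slope (faster than 0.2 m/s with no finger on it) (x of vial_mid in the frame of ramp above 0.015 m and contact force between the fingers and vial below 0.01 N and linear speed of vial above 0.2 m/s).
It fails at once if the vial is lifted (its axis more than 28 mm above the plane of the deck) or stood up (z of vial_mid in the frame of ramp above 0.028 m or angle between vial's own z axis and vertical below 1.1 rad or angle between vial's own z axis and vertical above 2.04 rad).
It fails at once if the vial is gripped or rammed (more than 20 N from the fingers) (contact force between the fingers and vial above 20 N).
It fails at once if a bystander is pushed away or knocked over (distance of any of timer, wash_small, spare_vial, tape from where it was at the start of the episode above 0.02 m or angle between any of timer, wash_small, spare_vial, tape's own z axis and vertical above 0.4 rad).
It also fails if it takes over 40 s, if anything falls off the work surface, if the arm or the gripper's body presses on something with over 40 N, if the wrist force passes 120 N, or if a joint passes its speed limit or range.

## Working session

There is one attempt and no reset: what is moved stays moved. The work goes in short steps, each a Python script; the robot and the scene stay as the last script left them, time stands still between calls to the robot, and variables do not carry over. Pictures are saved under pics/ and viewed, and the job is handed in when it is done.

```bash
ls; mkdir -p pics; python3 - <<'E'
from rig import arm
import cv2
for n in ("top","side"):
    im=arm.snapshot(n); cv2.imwrite(f"pics/{n}0.png",im[:,:,::-1])
    c=arm.get_calibration(n); print(n,c["intrinsics"],c["cam_to_world"])
print(arm.current_t(),arm.grip_depth,arm.current_force(),arm.current_tool_rot(),arm.current_width())
E
```

```text
pics
top [[386.66909132   0.         318.52852939]
 [  0.         386.66909132 201.33159914]
 [  0.           0.           1.        ]] [[-0.00402327 -0.98797849  0.15453903  0.33175441]
 [-0.99999024  0.00369281 -0.00242536 -0.06531393]
 [ 0.00182552 -0.15454728 -0.98798371  1.21456225]
 [ 0.          0.          0.          1.        ]]
side [[411.74879985   0.         318.59252081]
 [  0.         411.74879985 199.42205488]
 [  0.           0.           1.        ]] [[-0.97150799 -0.1483064   0.18487142  0.37362222]
 [-0.23687353  0.6337332  -0.73639199  0.59450042]
 [-0.00794752 -0.75920185 -0.65080672  0.65825824]
 [ 0.          0.          0.          1.        ]]
0.1 0.0188 [-0.09936708  0.051916   -0.16336746] [[ 9.07385130e-01  4.20300036e-01 -3.25724186e-04]
 [ 4.20300137e-01 -9.07384534e-01  1.05012939e-03]
 [ 1.45812330e-04 -1.08977371e-03 -9.99999396e-01]] 0.09106835838495111
```

View pics/top0.png

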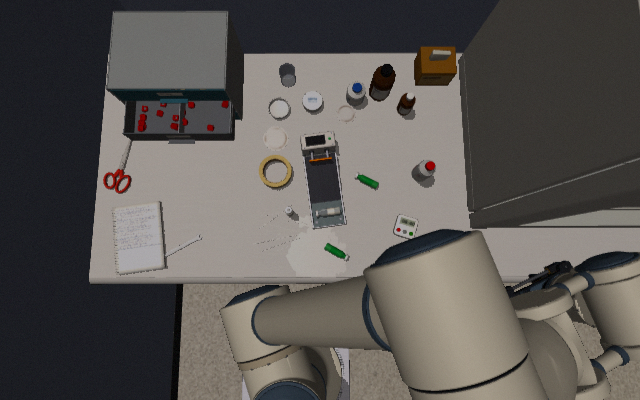

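View pics/side0.png

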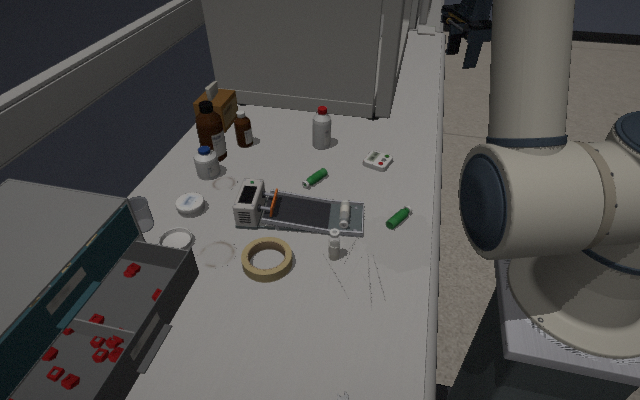

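Top view: the reader runs from about (318,135) to (328,228). Candidates for the vial:
- (327,211): clear vial with a white cap, lying across the apron. It fits the description.
- (291,211): the upright spare vial.
- (367,181) and (337,252): green look-alikes.

I choose the one at (327,211) and check it in a close crop.

```bash
python3 - <<'E'
import cv2,numpy as np
a=cv2.imread("pics/top0.png")[120:240,270:380]; b=cv2.imread("pics/side0.png")[165:265,225:385]
cv2.imwrite("pics/topc.png",cv2.resize(a,None,fx=5,fy=5,interpolation=cv2.INTER_CUBIC))
cv2.imwrite("pics/sidec.png",cv2.resize(b,None,fx=5,fy=5,interpolation=cv2.INTER_CUBIC))
E
```

```text
(no output)
```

View pics/topc.png

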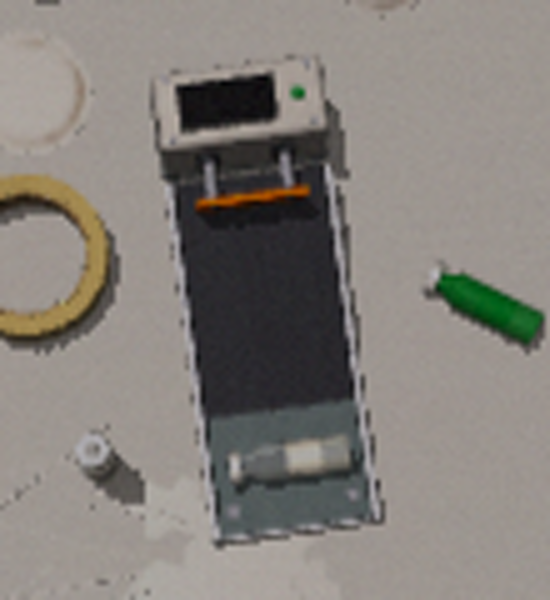

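View pics/sidec.png

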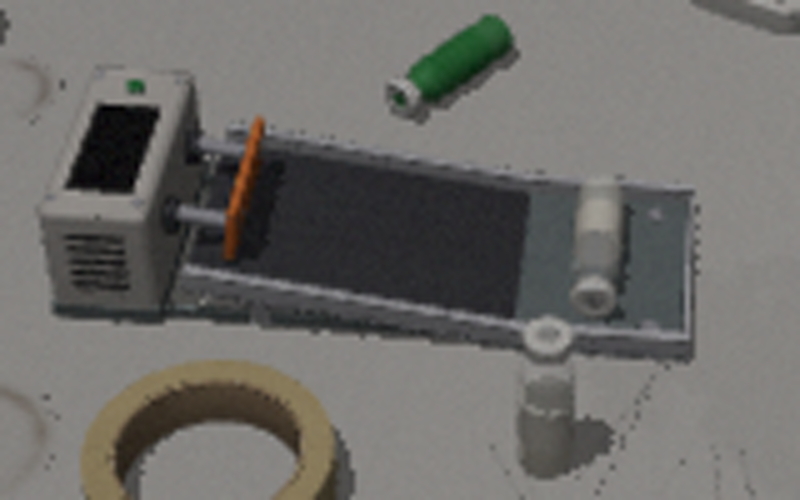

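The crops show a clear vial with a white cap to the left, lying across the apron, so the choice is confirmed. The green ones lie outside the reader. Next is a coarse pose from the top view, then a closer wrist view.

```bash
cat > h.py <<'E'
import numpy as np
def ray(cal,uv,z):
    K,T=cal["intrinsics"],cal["cam_to_world"]
    d=T[:3,:3]@np.linalg.solve(K,[uv[0],uv[1],1.0]); o=T[:3,3]
    return o+d*(z-o[2])/d[2]
def fit2d(local,world):  # rigid 2D: world=R local+t
    L=np.array(local);W=np.array(world)[:,:2];l=L-L.mean(0);w=W-W.mean(0)
    a=np.arctan2((l[:,0]*w[:,1]-l[:,1]*w[:,0]).sum(),(l*w).sum())
    R=np.array([[np.cos(a),-np.sin(a)],[np.sin(a),np.cos(a)]]);t=W.mean(0)-R@L.mean(0)
    return a,R,t,np.linalg.norm(L@R.T+t-W,axis=1)
E
python3 - <<'E'
from rig import arm
from h import *
c=arm.get_calibration("top"); P=lambda u,v,z:ray(c,(270+u/5-.4,120+v/5-.4),z)
# crop px, z, local xy
pts=[(217,545,.010,-.118,.053),(381,520,.010,-.118,-.053),
 (152,76,.066,.170,.053),(322,57,.066,.170,-.053),(160,150,.066,.120,.053),(328,128,.066,.120,-.053),(207,416,.006,-.04,.048),(355,402,.006,-.04,-.048)]
W=[P(*p[:3]) for p in pts]
for p,w in zip(pts,W): print(p,w.round(4))
a,R,t,res=fit2d([p[3:] for p in pts],W); print("yaw",np.degrees(a),"t",t,res.round(4))
cap=P(230,467,.0173);bot=P(353,456,.0173);print(cap,bot,np.linalg.norm(cap-bot))
for q in(cap,bot,(cap+bot)/2): print("in reader",R.T@(q[:2]-t))
pl=[P(197,207,.05),P(308,192,.05)]; print("plate",[R.T@(q[:2]-t) for q in pl])
for n,q,z in(("spare",(93,450),.076),("tape",(25,265),.025)): print(n,P(*q,z))
print("wash",ray(c,(428,166),.12),"timer",ray(c,(406,226),.019))
E
```

```text
(217, 545, 0.01, -0.118, 0.053) [ 0.4342 -0.0507  0.01  ]
(381, 520, 0.01, -0.118, -0.053) [ 0.4494 -0.1532  0.01  ]
(152, 76, 0.066, 0.17, 0.053) [ 0.7197 -0.0117  0.066 ]
(322, 57, 0.066, 0.17, -0.053) [ 0.7315 -0.1169  0.066 ]
(160, 150, 0.066, 0.12, 0.053) [ 0.6724 -0.0168  0.066 ]
(328, 128, 0.066, 0.12, -0.053) [ 0.686  -0.1201  0.066 ]
(207, 416, 0.006, -0.04, 0.048) [ 0.5162 -0.0445  0.006 ]
(355, 402, 0.006, -0.04, -0.048) [ 0.5248 -0.1382  0.006 ]
yaw 7.602318627325533 t [ 0.55905983 -0.08587706] [0.002  0.0009 0.0012 0.0032 0.0015 0.0026 0.0032 0.0011]
[ 0.4822238  -0.05897009  0.0173    ] [ 0.48885245 -0.13579867  0.0173    ] 0.07711399847671364
in reader [-0.07260096  0.0368356 ]
in reader [-0.07619472 -0.04019461]
in reader [-0.07439784 -0.00167951]
plate [array([0.08692895, 0.03553443]), array([ 0.08706837, -0.03398005])]
spare [0.48532794 0.02206592 0.076     ]
tape [0.60993989 0.06976276 0.025     ]
wash [ 0.60577673 -0.38678982  0.12      ] timer [ 0.44034978 -0.33909037  0.019     ]
```

The eight reader points fit to within 3.2 mm, and the measured vial length is 77 mm against the 76 mm given. The vial mid is at reader (-74,-2) mm. I go above the start point and take a wrist view.

```bash
cat >> h.py <<'E'
yaw=np.radians(7.6); t0=np.array([.5591,-.0859])
def setpose():
    c,s=np.cos(yaw),np.sin(yaw); return np.array([[c,s,0],[s,-c,0],[0,0,-1.]])
def W(x,y,z):
    c,s=np.cos(yaw),np.sin(yaw); return np.array([t0[0]+c*x-s*y,t0[1]+s*x+c*y,z])
E
python3 - <<'E'
from rig import arm
from h import *
import cv2
R=setpose()
arm.move_to(W(-.107,-.001,.2),R)
arm.grip(.035)
c=arm.get_calibration("wrist"); im=arm.snapshot("wrist"); cv2.imwrite("pics/w1.png",im[:,:,::-1])
np.savez("w1.npz",**c); print(c)
print(arm.current_t(),arm.current_ee_pos(),arm.current_width(),arm.current_force())
E
```

```text
{'intrinsics': array([[284.81371456,   0.        , 319.50901636],
       [  0.        , 284.81371456, 196.53992451],
       [  0.        ,   0.        ,   1.        ]]), 'cam_to_world': array([[ 0.13193098, -0.94797217, -0.28972917,  0.53454163],
       [-0.99125817, -0.12652567, -0.03739647, -0.08866632],
       [-0.00120737,  0.29213016, -0.95637781,  0.37074033],
       [ 0.        ,  0.        ,  0.        ,  1.        ]])}
2.9333 [ 0.45317855 -0.10102534  0.20000982] 0.03479977270326584 [-0.17089032  0.16287491 -0.47826426]
```

View pics/w1.png

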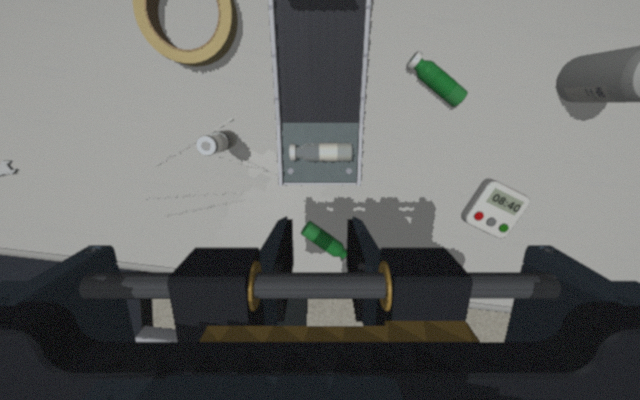

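The wrist view shows the vial from (290,152) to (352,153), the lip's near edge at row 184 and the apron/ramp edge at row 124. I enlarge it to measure.

```bash
python3 - <<'E'
import cv2
a=cv2.imread("pics/w1.png")[100:250,260:380]
cv2.imwrite("pics/w1c.png",cv2.resize(a,None,fx=5,fy=5,interpolation=cv2.INTER_CUBIC)[:600])
E
```

```text
(no output)
```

View pics/w1c.png

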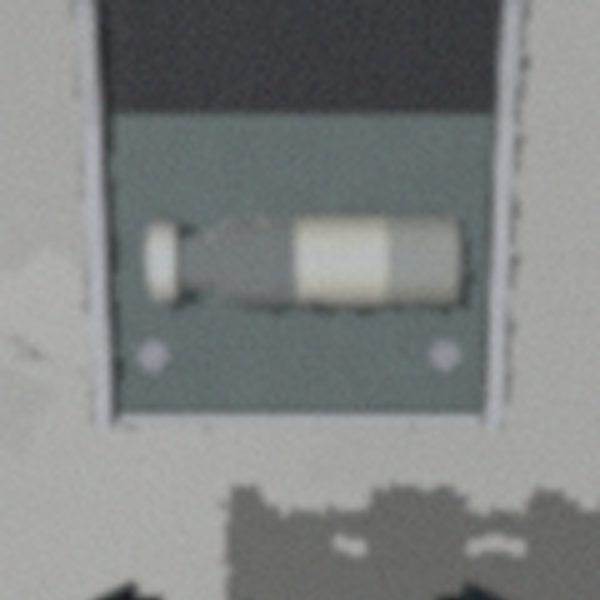

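```bash
python3 - <<'E'
from h import *
c=np.load("w1.npz"); P=lambda u,v,z:ray(c,(260+u/5-.4,100+v/5-.4),z)
pts=[(100,425,.010,-.118,.053),(502,425,.010,-.118,-.053),(108,114,.006,-.04,.048),(492,114,.006,-.04,-.048)]
Wp=[P(*p[:3]) for p in pts]
a,R,t,res=fit2d([p[3:] for p in pts],Wp); print(np.degrees(a),t,res.round(4))
R0=setpose()[:2,:2]*[1,-1]
for p,w in zip(pts,Wp): print("w/ top fit",R0.T@(w[:2]-t0),"expected",p[3:])
for u,v in((145,262),(462,262),(305,262)):
    q=P(u,v,.0173); print("vial",q.round(4),R0.T@(q[:2]-t0),R.T@(q[:2]-t))
E
```

```text
7.662505806629074 [ 0.5587277  -0.08513276] [0.0006 0.0005 0.0005 0.0005]
w/ top fit [-0.11857267  0.05316694] expected (-0.118, 0.053)
w/ top fit [-0.11857415 -0.05196476] expected (-0.118, -0.053)
w/ top fit [-0.03994838  0.04847779] expected (-0.04, 0.048)
w/ top fit [-0.03997483 -0.04678575] expected (-0.04, -0.048)
vial [ 0.4796 -0.0569  0.0173] [-0.07498845  0.03923195] [-0.07467894  0.03850371]
vial [ 0.49   -0.1348  0.0173] [-0.07500073 -0.03928209] [-0.07477687 -0.04001027]
vial [ 0.4848 -0.0962  0.0173] [-0.07499465 -0.00040185] [-0.07472838 -0.00113006]
```

Wrist and top fits agree to within 1 mm: vial mid at reader (-75,-1) mm, square to the lane. Now I descend behind the vial, push slowly to the foot of the slope, and look.

```bash
sed -i 's/t0=np.array.*/t0=np.array([.5588,-.0855])/; s/radians(7.6)/radians(7.64)/' h.py; python3 - <<'E'
from rig import arm
from h import *
import cv2
R=setpose()
arm.move_l(W(-.111,-.001,.05),R,feed=.12)
arm.move_l(W(-.111,-.001,.0135),R,feed=.05)
print(arm.current_force())
arm.move_l(W(-.070,-.001,.0135),R,feed=.02)
f=[arm.current_force()]
print(f,arm.current_ee_pos(),W(-.070,-.001,.0135),arm.current_t())
c=arm.get_calibration("wrist"); np.savez("w2.npz",**c)
w=arm.snapshot("wrist");s=arm.snapshot("side")
a=cv2.resize(w[100:250,240:400],None,fx=4,fy=4,interpolation=cv2.INTER_CUBIC)
cv2.imwrite("pics/w2.png",w[:,:,::-1])
cv2.imwrite("pics/w2c.png",a[:,:,::-1])
cv2.imwrite("pics/s2.png",cv2.resize(s[150:270,220:400],None,fx=4,fy=4,interpolation=cv2.INTER_CUBIC)[:,:,::-1])
E
```

```text
[-1.64369023 -0.20870331 -0.58936319]
[array([-0.23155827, -1.09789913, -0.439996  ])] [ 0.48949231 -0.09580488  0.01350181] [ 0.48955434 -0.09579751  0.0135    ] 7.4167
```

View pics/w2.png

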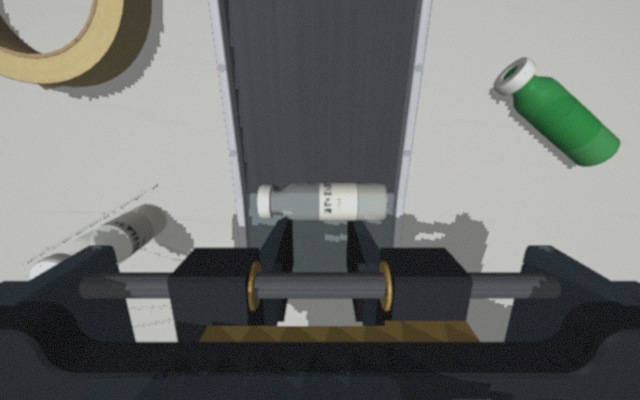

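View pics/s2.png

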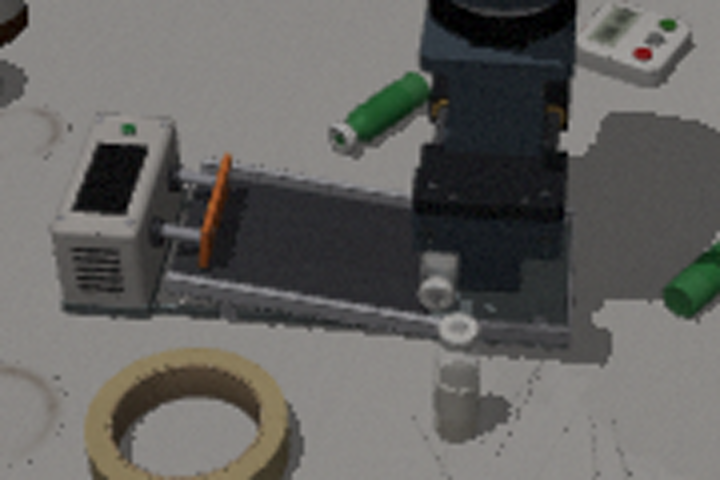

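The vial is at the ramp foot (columns 257–387, row 202), square and just ahead of both fingertips. I measure the gap and go up the slope to s ≈ 0.10 m.

```bash
cat >> h.py <<'E'
S8,C8=np.sin(np.radians(8)),np.cos(np.radians(8))
def axis(s,h=.0113): return np.array([-.04+s*C8-h*S8,.006+s*S8+h*C8])  # reader x,z
def tcp(s,half=.016,below=.004):
    x,z=axis(s); return W(x-.0113-half,-.001,z-below)
E
python3 - <<'E'
from rig import arm
from h import *
import cv2
c=np.load("w2.npz");R=setpose();R2=R[:2,:2]*[1,-1]
for u in (257,387,322): print(R2.T@(ray(c,(u,202),.0175)[:2]-t0))
arm.move_l(tcp(.005),R,feed=.03)
arm.move_l(tcp(.095),R,feed=.03)
print(arm.current_force(),arm.current_t(),arm.current_ee_pos()-tcp(.095))
c=arm.get_calibration("wrist"); np.savez("w3.npz",**c)
w=arm.snapshot("wrist");s=arm.snapshot("side")
cv2.imwrite("pics/w3.png",w[:,:,::-1])
cv2.imwrite("pics/s3.png",cv2.resize(s[150:270,220:400],None,fx=4,fy=4,interpolation=cv2.INTER_CUBIC)[:,:,::-1])
E
```

```text
[-0.04222882  0.03921662]
[-0.04222808 -0.04082644]
[-0.04222845 -0.0008168 ]
[0.2627603  0.12544667 0.53640342] 11.0167 [-4.18883632e-05 -2.42887621e-05  2.03176002e-06]
```

View pics/w3.png

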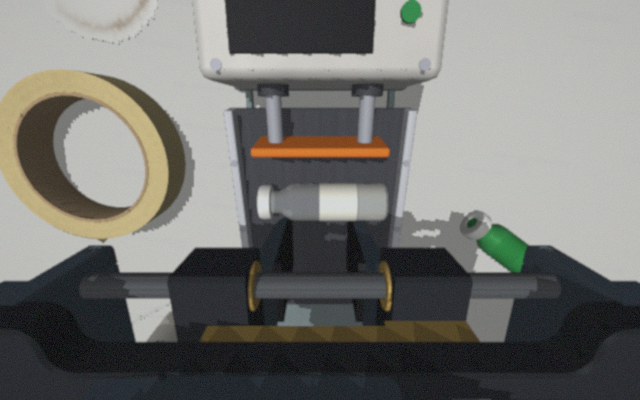

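View pics/s3.png

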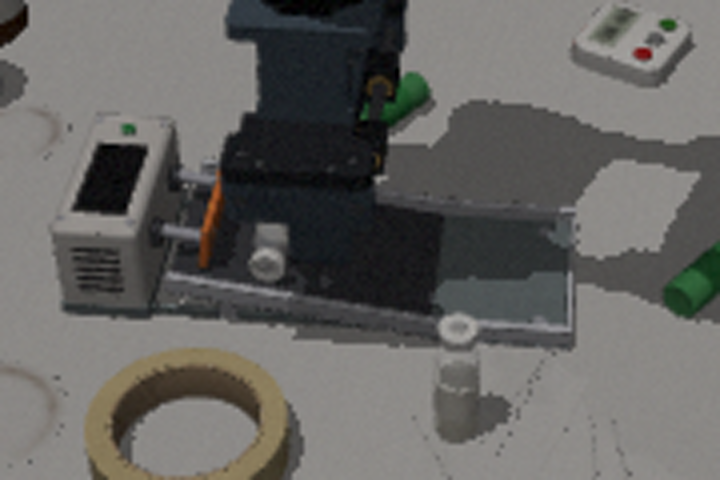

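The vial rode up square and is still at row 202 against the fingers, with the plate's edge at row 156. Now I take a force baseline and press slowly to about 12 mm of plate travel.

```bash
python3 - <<'E'
from rig import arm
from h import *
import cv2
R=setpose();u=np.array([np.cos(yaw),np.sin(yaw),0])
def f():
    v=[]
    for _ in range(12): v.append(arm.current_force()); arm.sleep(.02)
    v=np.array(v)@u; return v.mean().round(2),v.std().round(2)
arm.move_l(tcp(.112),R,feed=.025); print("free",f())
for s in(.124,.1285,.131):
    arm.move_l(tcp(s),R,feed=.015); print(s,f())
print(arm.current_t(),arm.current_ee_pos()-tcp(.131))
c=arm.get_calibration("wrist"); np.savez("w4.npz",**c)
w=arm.snapshot("wrist");s=arm.snapshot("side")
cv2.imwrite("pics/w4.png",w[:,:,::-1])
cv2.imwrite("pics/s4.png",cv2.resize(s[150:270,220:400],None,fx=4,fy=4,interpolation=cv2.INTER_CUBIC)[:,:,::-1])
E
```

```text
free (np.float64(0.15), np.float64(0.48))
0.124 (np.float64(-1.41), np.float64(0.39))
0.1285 (np.float64(-1.93), np.float64(0.46))
0.131 (np.float64(-2.26), np.float64(0.55))
14.4667 [-1.06644483e-05  1.39003661e-05 -7.62312653e-06]
```

View pics/w4.png

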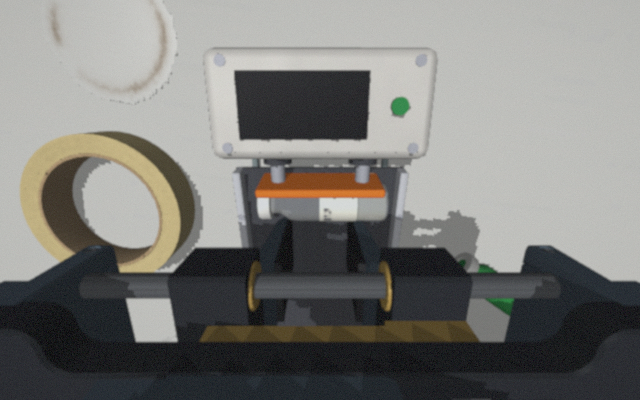

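View pics/s4.png

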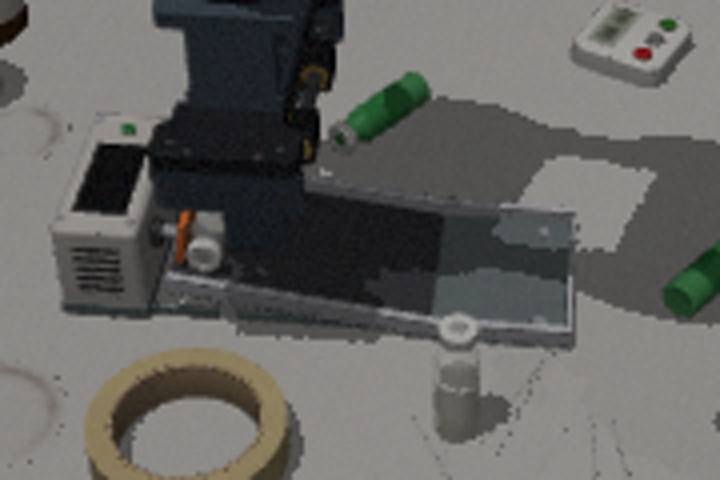

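The force along the push rose by 2.4 N, which matches about 11 mm on the spring. The vial is square against the plate. As a cross-check, I measure plate travel from the two wrist images using the orange mask.

```bash
python3 - <<'E'
from h import *
import cv2
o=W(-.04,0,.006);c,s=np.cos(yaw),np.sin(yaw)
ex=np.array([c*C8,s*C8,S8]);ez=np.array([-c*S8,-s*S8,C8])
for n in(3,4):
    k=np.load(f"w{n}.npz");im=cv2.imread(f"pics/w{n}.png");hsv=cv2.cvtColor(im,cv2.COLOR_BGR2HSV)
    m=cv2.inRange(hsv,(5,150,80),(20,255,255));V=hsv[:,:,2].astype(int)
    r0=[np.where(m[:,u])[0] for u in range(290,350)]
    top=np.median([r.min() for r in r0]);bot=np.median([r.max() for r in r0])
    prof=V[int(top):int(bot)+1,295:345].mean(1).round(0)
    print(n,top,bot,prof)
    edge=top+np.argmax(np.diff(prof[1:-1]))+1.5
    for name,row in(("edge",edge),("bottom",bot+.5)):
        K,T=k["intrinsics"],k["cam_to_world"];d=T[:3,:3]@np.linalg.solve(K,[320,row,1.]);p0=T[:3,3]
        p=p0+d*((.030-ez@(p0-o))/(ez@d));print(name,row,"ramp x",(ex@(p-o)).round(4))
    if n==4:
        for row in (bot+.5,221.):
            pass
im=cv2.imread("pics/w4.png")[160:240,230:410];cv2.imwrite("pics/w4c.png",cv2.resize(im,None,fx=4,fy=4,interpolation=cv2.INTER_CUBIC))
E
```

```text
3 137.0 157.0 [124. 129. 129. 130. 130. 130. 130. 130. 130. 131. 145. 178. 202. 210.
 210. 210. 211. 210. 202. 171. 116.]
edge 147.5 ramp x 0.1349
bottom 157.5 ramp x 0.1297
4 174.0 196.0 [127. 129. 128. 129. 129. 130. 130. 130. 130. 130. 130. 130. 131. 131.
 134. 156. 189. 206. 210. 210. 210. 210. 201.]
edge 189.5 ramp x 0.1481
bottom 196.5 ramp x 0.144
```

View pics/w4c.png

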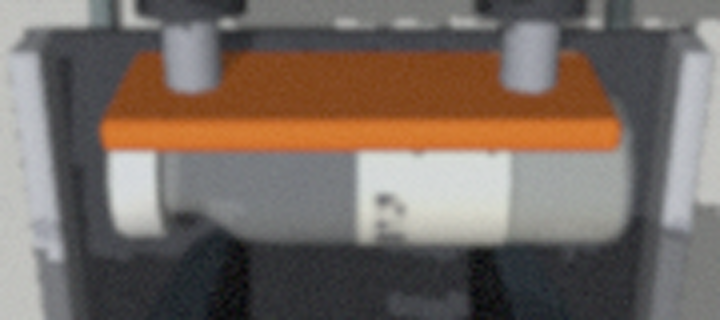

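The plate's front top edge moved from ramp x = 0.1297 m (0.130 expected) to 0.144 m, about 14 mm. The arm's position implies about 12 mm and the force about 11 mm. All three lie between 8 and 16 mm, so I hand in while holding.

```bash
python3 - <<'E'
from rig import arm
print(arm.current_t(),arm.current_force()); arm.sign_off()
E
```

```text
14.5667 [-2.45551792 -1.08168824  0.22257049]
the job is handed in; nothing more can be done
```

I pushed the vial up the ramp with both fingertips and handed the job in at 14.6 s, with the fingers still holding it against the orange plate. No verdict is reported.

- **Plate travel:** three estimates disagree by a few millimetres: about 14 mm from the images, 12 mm from the arm's position and 11 mm from the spring force. All are above the 8 mm needed and below the 16 mm rigid stop.
- **Holding force:** the push against the plate read about 2.4 N above the free baseline, averaged over noise of about 0.5 N. That is well over the 0.5 N needed and far below 20 N.
- **Vial:** the last pictures show it lying square on the deck between the plate and both fingertips. I did not measure its speed or height directly.
- **Contact on the slope:** the force reading is too noisy to show the roughly 0.04 N of contact there. I rely on the vial sitting in the same place against the fingers in the pictures at the foot of the ramp and at 0.095 m up it.
- **Bystanders:** the spare vial, tape and timer looked unmoved in the side view at the end. I did not look at the wash bottle again after the first wrist picture; the arm passed over that area with the tool about 0.2 m up.

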